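# Put the top tray of carvings into the bench rack

## Robot

A 6-joint arm with a two-finger parallel gripper is mounted at the origin on the work surface. World frame = base frame: x ahead of the robot, y to its left, z up, the work surface at z = 0. Lengths are in m, angles in degrees, forces in N, time in s.
With the tool pointing down it reaches from about 0.3 to 0.875 m from the base axis. Payload 6.4 kg.
Tool frame: the origin (TCP) lies at the very end of the fingers, on their centre line; the grasp point (between the pads) lies r.grip_point_offset behind it (r.grip_point_offset is the distance from the TCP to the grasp point, in m); z points along the fingers, y is the line along which they close (so a half turn about z gives the same grasp; the last joint's range is limited). The gripper opens to 85 mm and grips with 20 to 120 N. Pads are 22 mm wide; open, the fingers measure 114 mm over their backs; the gripper's body (76 mm by 85 mm) begins 54 mm behind the grasp point. The pads swing forward as they close: fully open they stand 13 mm farther back than shut.
Start: joints at [62.435, 10.359, 92.074, -0, 77.567, -11.82], TCP at [0.156, 0.553, 0.231] pointing down, gripper open.
Joint ranges: [-171.53, 171.53], [-51.25, 118.39], [17.06, 147.69], [-65.23, 245.23], [0, 150.52], [-178.68, 178.68]. Speed limits (degrees/s): [147.25, 147.25, 172.46, 180, 180, 180].

## Interface

Orientations are given as [roll, pitch, yaw] about the fixed x, y, z axes, in that order (R = Rz(yaw) Ry(pitch) Rx(roll)).
In Python, from plant import status, imaging, job, r gives the robot as it stands. The module is installed in compiled form; this text tells all that it offers.
- The arm moves only by the tool send_rows, never from a script. Its argument "deltas" is a list of rows, each a list of 7 numbers: the shift along the world's x, y, z in units of 25 mm (1.0 is 25 mm), then the turn, a rotation vector about the world's x, y, z in units of 8 degrees (1.0 is 8 degrees), then the closure, from 0 (fully open) to 1 (shut). In form: [[tx, ty, tz, rx, ry, rz, claw], ...]. A call has 1 to 8 rows; each row shifts and turns the commanded pose from where the row before left it; what a row does not reach is not made up. A row lasts 1/8 s, in which the tool goes at most 62.5 mm and 10.7 degrees, less where a joint would pass 70% of its speed; a pose out of reach is approached as far as the arm can. A call is refused whole if a number of a shift passes 1 or a number of a turn 1, either way. A call with a gripper value outside its range is refused whole. The fingers move at their own pace and stop on an object; "newtons" is the grip in N (left out, the last holds). Time passes only in rows, so rows that do not move let the fingers close. It gives the time, the measured TCP pose, the force, the opening and the grip force at its end, in the units of the state.
- status.get_state(): the state, without advancing time (a new reading comes with each control period).
- imaging.capture(name): name is "scene" or "top" or "wrist"; returns (picture, depth): 384x512x3 uint8, red, green, blue; 384x512 float32, m along the optical axis (not along the pixel's ray), 0 where there is no reading.
- imaging.calibration(name): a dict with "fx", "fy", "cx", "cy" (pixels), "R" (3x3) and "t" (3): a world point X has camera coordinates R X + t. Camera axes: x right, y down, z forward; pixel columns grow to the right and rows downward; lengths in m; the calibration is good to about 2 mm. A picture is of the moment at which its call begins: read the wrist's pose just before it. calibration takes no time and is no camera call; for the wrist camera it gives the pose at the moment of the call.
- job.finish_job(): hands the job in; it is judged then, once.
The state is a dict: "clock": time; "qpos": joint angles; "qvel": joint speeds; "effort": joint torques, N m; "tcp_pos": TCP position; "tool_rot": TCP orientation; "wrist_force": force on the tool from outside, world axes, zero at the start; "torque": the same for the moment, N m; "finger_gap": finger opening in m; "grasp_force": force on a finger pad.
Only numpy, scipy, OpenCV 4.12 (cv2) and the standard library are available. Lean on these libraries where they do the work, as an engineer would, in place of code of your own. Each camera call takes 0.05 s, during which the arm holds its last target. There are 200 camera calls.

## Task

Lift the top tray, with the little carved owl standing in it, off the pile of plywood trays and slide it lengthwise into the empty bay of the bench rack, under the rack's top, until it is fully home against the back of the bay and square to it. Keep the owl standing in its tray all the way, and leave the rest of the pile, the tray in the other bay and the other things on the bench where they are.

Things in the scene. Friction and masses are not known exactly. Their poses are not given: they have to be found in the camera images.
- top_tray: Top one of a pile of three like open plywood trays, 170 mm long (its x) by 116 mm wide (its y) by 47 mm high, 0.15 to 0.3 kg. Origin: centre of the underside, z up. Foot 152 x 98 mm, 5 mm high, drops inside the rim of the tray below with 3 mm play all round (trays sit 42 mm apart: lift straight up). Floor 170 x 116 mm from 5 to 11 mm up; walls 6 mm thick up to 47 mm. Both ends alike.
- top_tray_divider (a point): Middle of the top edge of the top tray's divider, 40 mm above the tray's origin, axes as the tray's. The divider is a board 10 mm thick in x, running along y across the whole tray, from the floor (11 mm) to 40 mm up: the balanced place to grip, between two open compartments 74 mm long (x) by 104 mm wide (y).
- owl: Loose carved wooden owl, foot 30 mm across, 54 mm high, about 30 g, standing on the top tray's floor in the compartment on the tray's +x side, 47 to 55 mm from the divider's middle plane, up to 32 mm to either side. Origin at the centre of its underside, z up through its head. It can slide or tip.
- middle_tray: Second tray of the pile, loose, same shape as the top tray, two low wooden blanks fixed in it. Origin at the centre of its underside. To be left where it is.
- bottom_tray: Lowest tray of the pile, loose, on the bench, same shape and filled likewise. Origin at the centre of its underside. To be left where it is.
- rack: Wooden rack fixed on the bench, 127 mm deep (x) by 316 mm wide (y), 100 mm high; origin under its centre, x to its back, z up. Two bays, 140 mm wide, centred at y = +76 and -76 mm, open at the front (-x, x = -63.5 mm), bench as floor; upright boards 12 mm thick beside them; inner face of the back board at x = +51.5 mm.
- rack_edge (a point): Middle of the lower front edge of the rack's top board, 85 mm above the bench (board 15 mm thick, covering both bays from here to the back). Axes as the rack's. Ornaments stand at the back of the board, up to 172 mm above the bench. A tray fully home sticks out 55 mm in front of this edge.
- mat: Flat grey felt mat in the empty bay, 168 (x) by 120 mm, 1 mm thick, look only (no step), centred across that bay and lying along it, x to the back as the rack's. Origin at its centre on the bench. The centre of a tray fully home against the back board is at mat x = +2 mm; sideways it has 12 mm play to each side.
- parked_tray: Fourth tray of the same shape, loose, with wooden blanks fixed in it, parked in the other bay. Origin at the centre of its underside. To be left where it is.
- glue_jar: White plastic jar with black lid, 64 mm across, 90 mm high, origin at the centre of its underside. Bystander.
- wood_bowl: Dark turned wooden bowl, 100 mm across, 45 mm high, origin at the centre of its underside. Bystander.
- sanding_block: Cork sanding block 65 x 110 x 28 mm, origin at the centre of its underside. Bystander.
Mind the look-alikes: they are no part of the job. Leave any black look-alike of the top_tray alone.

How it is judged (in metres and radians):
At the end, for the whole second after the job is handed in: Top tray flat on the bench in the empty bay, lengthwise, at most 9 mm short of fully home, within 0.1 rad of the bay's axis; owl upright (0.2 rad) on that tray's floor; both at rest; the other two pile trays, parked tray, jar, bowl and sanding block each moved under 20 mm (x of top_tray in the frame of mat between -0.007 and 0.012 m and y of top_tray in the frame of mat between -0.016 and 0.016 m and z of top_tray in the frame of mat below 0.006 m and angle between the x axis of top_tray and the x axis of mat, either way round below 0.1 rad and angle between top_tray's own z axis and vertical below 0.06 rad and linear speed of each of top_tray, owl below 0.02 m/s and x of owl in the frame of top_tray between -0.08 and 0.08 m and y of owl in the frame of top_tray between -0.055 and 0.055 m and z of owl in the frame of top_tray below 0.02 m and angle between owl's own z axis and vertical below 0.2 rad and distance of each of bottom_tray, middle_tray, parked_tray, glue_jar, wood_bowl, sanding_block from where it was at the start of the episode below 0.02 m); the robot touches nothing.
It fails at once if the owl tips over (angle between owl's own z axis and vertical above 0.6 rad).
It fails at once if the owl leaves its tray (z of owl in the frame of top_tray above 0.06 m or z of owl in the frame of top_tray below -0.01 m).
It also fails if it takes over 61 s, if anything falls off the work surface, if the arm or the gripper's body presses on something with over 40 N, if the wrist force passes 120 N, or if a joint passes its speed limit or range.

## Working session

There is one attempt and no reset: what is moved stays moved. The work goes in short steps, Python scripts to look and compute and a tool call to move; the robot and the scene stay as the last step left them, time stands still between calls to the robot, and variables do not carry over. Pictures are saved under pics/ and viewed, at most 10 in all, crops included, and the job is handed in when it is done.

Besides the shell and the picture viewer there is one more tool, called as a command line: name --pt "numbers of a row" for each row, then --argument value for the rest. send_rows: Moves the arm, as the interface text tells. Its arguments: {"type":"object","properties":{"deltas":{"type":"array","items":{"type":"array","items":{"type":"number"}}},"newtons":{"type":"number"}},"required":["deltas"]}

```bash
mkdir -p pics
cat > h.py <<'E'
import numpy as np, cv2
from plant import status, imaging, job, r
def cloud(name):
    p,d=imaging.capture(name); c=imaging.calibration(name)
    v,u=np.mgrid[0:384,0:512]
    X=np.stack([(u-c['cx'])/c['fx']*d,(v-c['cy'])/c['fy']*d,d],-1)
    W=(X-np.array(c['t']))@np.array(c['R'])
    W[d==0]=np.nan
    return p,d,W
E
python3 - <<'E'
from h import *
print(status.get_state(), r.grip_point_offset)
for n in ['scene','top']:
    p,d,W=cloud(n); np.savez(n+'.npz',p=p,W=W); cv2.imwrite(f'pics/{n}.png',cv2.resize(p[:,:,::-1],(800,600)))
    print(n,imaging.calibration(n))
E
```

```text
{'clock': 0.0, 'qpos': array([ 6.24369865e+01,  1.04016632e+01,  9.21313937e+01,  1.22238259e-04,
        7.75670557e+01, -1.18213557e+01]), 'qvel': array([ 0.08644988,  0.08473771, -0.02930664, -0.02539816,  0.01270734,
        0.02728325]), 'effort': array([-4.46597214e-04, -4.44858134e+01, -3.51338947e+01, -8.55812368e-05,
        8.89572082e-03,  5.09565416e-05]), 'tcp_pos': array([0.1557336 , 0.55294077, 0.23038862]), 'tool_rot': array([-1.79902035e+02, -2.06259471e-02,  1.64258298e+02]), 'wrist_force': array([ 0.97504962,  0.01250768, -1.07212422]), 'torque': array([ 0.04892357, -0.0018917 ,  0.00284847]), 'grasp_force': 0.0, 'finger_gap': 0.08550679084177952} 0.0187
scene {'fx': 425.95354659642027, 'fy': 425.95354659642027, 'cx': 249.88935715221933, 'cy': 193.12759507144548, 'R': array([[ 0.17461301,  0.98447695, -0.01776032],
       [ 0.68921303, -0.13508526, -0.71185488],
       [-0.70320388,  0.11205848, -0.70210199]]), 't': array([-0.14470237, -0.31819568,  1.63556838])}
top {'fx': 350.08091427440735, 'fy': 350.08091427440735, 'cx': 253.00242934328406, 'cy': 199.57307934503453, 'R': array([[ 0.01758826, -0.99974817, -0.01393716],
       [-0.98482695, -0.01491545, -0.17289708],
       [ 0.17264566,  0.01676665, -0.98484128]]), 't': array([0.04445409, 0.57551194, 0.96473553])}
```

View pics/scene.png

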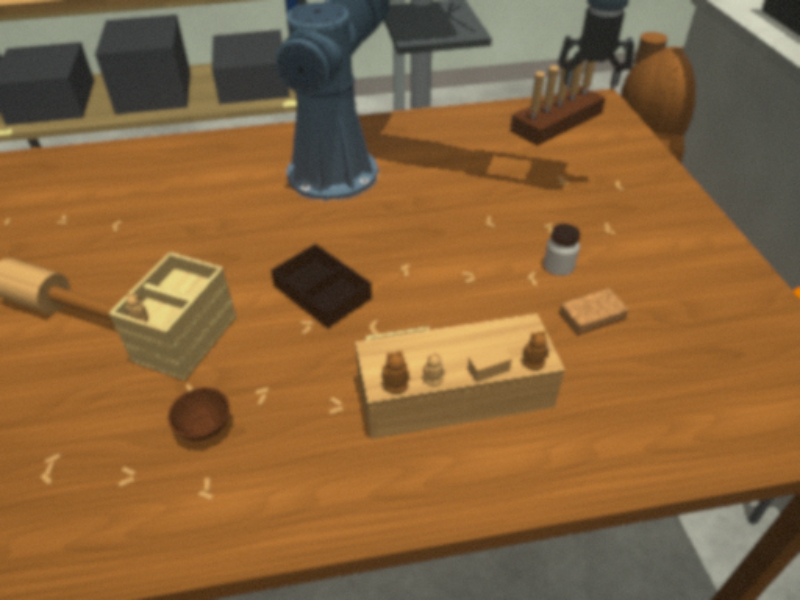

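View pics/top.png

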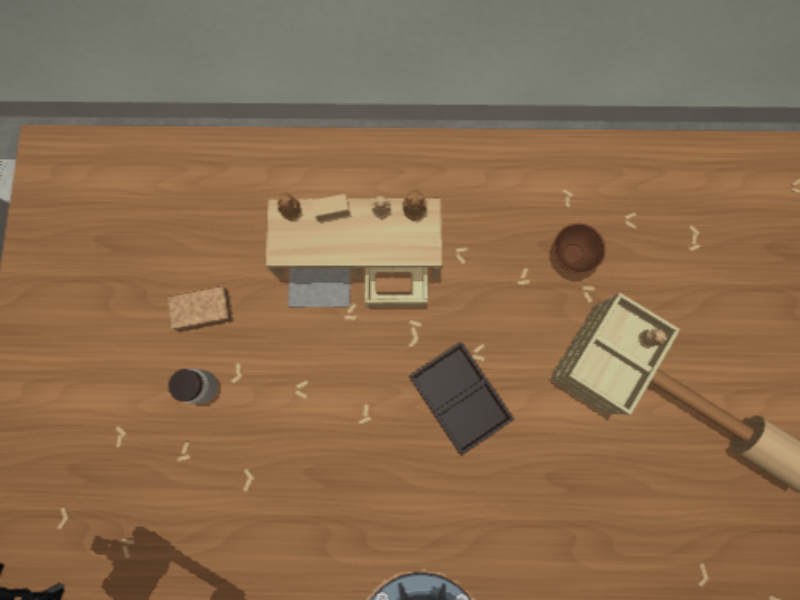

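Top view (800x600): the pile with the owl is at (615,353), its divider at (621,362) and the owl at (653,338). The rack is at (354,232), with the grey mat and empty bay at (320,287). Things that could be taken for the top tray are the pile's top tray (615,353), the black tray (460,397) and the parked tray (397,285). I choose the pile's top tray because it is light plywood and holds the owl.

```bash
cat > m.py <<'E'
from h import *
z=np.load('top.npz'); p,W=z['p'],z['W']
v,u=np.mgrid[0:384,0:512]; U,V=u*800/512,v*600/384
def rect(mask):
    P=W[mask][:,:2]; (c,s,a)=cv2.minAreaRect((P*1000).astype(np.float32)); return len(P),np.round(c,1),np.round(s,1),round(a,2)
box=lambda a,b,c,d:(U>a)&(U<b)&(V>c)&(V<d)
Z=W[...,2]
b=box(540,690,285,420)
print('zmax hist', np.histogram(Z[b],bins=np.arange(0,.2,.01))[0])
rim=b&(abs(Z-.131)<.005)
print('rim',rect(rim))
m=b&(Z>.142); 
if m.any(): print('owl top',W[m].mean(0),Z[b].max())
# divider: in tray frame
c,s,a=cv2.minAreaRect((W[rim][:,:2]*1000).astype(np.float32)); 
print(cv2.boxPoints((c,s,a)))
L=np.radians(a if s[0]>s[1] else a+90); e=np.array([np.cos(L),np.sin(L)]); n=np.array([-e[1],e[0]])
Q=(W[...,:2]-np.array(c)/1000); X=Q@e; Y=Q@n
dv=b&(abs(X)<.02)&(abs(Y)<.045)&(abs(Z-.124)<.006); print('div',W[dv].mean(0),X[dv].min(),X[dv].max(),np.degrees(L))
ow=b&(abs(X)<.074)&(abs(Y)<.05)&(abs(X)>.012)&(Z>.115); print('owl',np.c_[X,Y][:0] if 0 else (X[ow].mean(),Y[ow].mean(),Z[ow].max()))
b=box(255,455,185,275); print('rack', rect(b&(abs(Z-.1)<.005)), np.nanmedian(Z[b]))
rk=b&(abs(Z-.1)<.005); c,s,a=cv2.minAreaRect((W[rk][:,:2]*1000).astype(np.float32)); print(cv2.boxPoints((c,s,a)))
hsv=cv2.cvtColor(p,cv2.COLOR_RGB2HSV)
mt=box(275,362,262,315)&(hsv[...,1]<70)&(abs(Z)<.01); print('mat',rect(mt))
c,s,a=cv2.minAreaRect((W[mt][:,:2]*1000).astype(np.float32)); print(cv2.boxPoints((c,s,a)),np.median(Z[mt]))
pk=box(362,435,266,310)&(abs(Z-.047)<.006); print('parked',rect(pk))
for nm,bb in dict(orn=box(265,445,180,225)&(Z>.12),bowl=box(545,610,215,285)&(Z>.03),black=box(400,520,335,460)&(Z>.02),handle=box(650,800,365,500)&(Z>.01),jar=box(160,225,360,410)&(Z>.07),sand=box(160,235,285,335)&(Z>.02)).items():
    print(nm,rect(bb),np.nanmax(Z[bb]))
cv2.imwrite('pics/crop.png',cv2.resize(p[175:280,345:450,::-1],(600,600),interpolation=cv2.INTER_CUBIC))
E
python3 m.py
```

```text
zmax hist [1660   66   62   73  196  225   72   77  104 1725  256  269  565  326
   53    5    0    0    0]
rim (584, array([ 499.2, -334.1]), array([116.9, 171.4]), 57.57)
owl top [ 0.52538993 -0.38642979  0.14707088] nan
[[ 395.48953 -337.51175]
 [ 540.208   -429.44278]
 [ 602.88684 -330.7733 ]
 [ 458.1684  -238.84225]]
div [ 0.49789526 -0.33438108  0.12307315] -0.005919838308899708 0.006361547608382232 147.57462310791016
owl (np.float64(-0.04719841474306549), np.float64(0.02690015318541354), np.float64(0.15235940012700563))
rack (4070, array([713.3, 130.8]), array([128.2, 315.8]), 0.81) 0.0985428721456827
[[647.02234  287.79248 ]
 [651.4696   -27.979801]
 [779.63416  -26.174744]
 [775.1869   289.59753 ]]
mat (964, array([632.2, 207.6]), array([ 79. , 120.5]), 1.46)
[[591.1382  266.77237]
 [594.21533 146.34178]
 [673.1769  148.35938]
 [670.09973 268.78998]] 0.0004082787442731623
parked (178, array([627.9,  46.3]), array([ 67.4, 129.9]), 0.84)
orn (702, array([753.6, 132.6]), array([ 39.4, 264.5]), 1.31) 0.17258462411198786
bowl (275, array([ 705.4, -294.2]), array([96.8, 97.2]), 1.55) 0.04942274936239668
black (688, array([421.9, -68.8]), array([170.2, 116.7]), 34.07) 0.05078828699273033
handle (1948, array([ 395.4, -535.3]), array([347.8,  79.9]), 55.33) 0.13277260665688181
jar (365, array([434. , 420.9]), array([55.4, 54.9]), 46.08) 0.09374517827899469
sand (791, array([583.1, 432.3]), array([ 65.9, 110.5]), 11.87) 0.03436670703944523
```

View pics/crop.png

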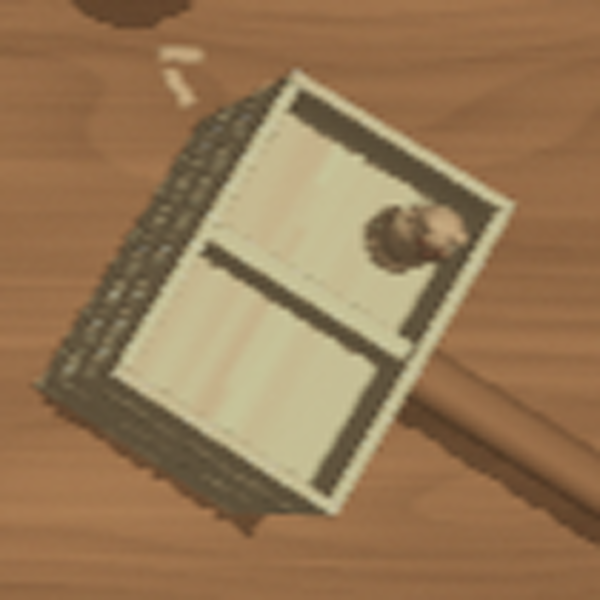

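The crop confirms it: plywood top tray, divider (205,245)-(405,350), owl at (415,235) near the right-hand wall. The sizes match (171x117 mm rim, divider z 0.123). I'll travel above the pile and turn about -107 degrees on the way.

send_rows --pt "0.39 -0.98 0.05 0 0 -0.37 0.45" --pt "0.39 -0.98 0.05 0 0 -0.37 0.45" --pt "0.39 -0.98 0.05 0 0 -0.37 0.45" --pt "0.39 -0.98 0.05 0 0 -0.37 0.45" --pt "0.39 -0.98 0.05 0 0 -0.37 0.45" --pt "0.39 -0.98 0.05 0 0 -0.37 0.45" --pt "0.39 -0.98 0.05 0 0 -0.37 0.45" --pt "0.39 -0.98 0.05 0 0 -0.37 0.45"

```text
clock: 1.1
tcp_pos: [0.234, 0.3565, 0.241]
tool_rot: [-180.0, -0.0, 140.5]
wrist_force: [0.2, -0.4, 0.4]
finger_gap: 0.0469
grasp_force: 0.0
```

send_rows --pt "0.39 -0.98 0.05 0 0 -0.37 0.45" --pt "0.39 -0.98 0.05 0 0 -0.37 0.45" --pt "0.39 -0.98 0.05 0 0 -0.37 0.45" --pt "0.39 -0.98 0.05 0 0 -0.37 0.45" --pt "0.39 -0.98 0.05 0 0 -0.37 0.45" --pt "0.39 -0.98 0.05 0 0 -0.37 0.45" --pt "0.39 -0.98 0.05 0 0 -0.37 0.45" --pt "0.39 -0.98 0.05 0 0 -0.37 0.45"

```text
clock: 2.1
tcp_pos: [0.312, 0.1606, 0.2511]
tool_rot: [-180.0, -0.0, 116.8]
wrist_force: [-0.4, 0.3, 0.3]
finger_gap: 0.047
grasp_force: 0.0
```

send_rows --pt "0.39 -0.98 0 0 0 -0.37 0.45" --pt "0.39 -0.98 0 0 0 -0.37 0.45" --pt "0.39 -0.98 0 0 0 -0.37 0.45" --pt "0.39 -0.98 0 0 0 -0.37 0.45" --pt "0.39 -0.98 0 0 0 -0.37 0.45" --pt "0.39 -0.98 0 0 0 -0.37 0.45" --pt "0.39 -0.98 0 0 0 -0.37 0.45" --pt "0.39 -0.98 0 0 0 -0.37 0.45"

```text
clock: 3.1
tcp_pos: [0.39, -0.0353, 0.251]
tool_rot: [-180.0, -0.0, 93.1]
wrist_force: [-0.7, 0.4, 0.7]
finger_gap: 0.0472
grasp_force: 0.0
```

send_rows --pt "0.39 -0.98 0 0 0 -0.37 0.45" --pt "0.39 -0.98 0 0 0 -0.37 0.45" --pt "0.39 -0.98 0 0 0 -0.37 0.45" --pt "0.39 -0.98 0 0 0 -0.37 0.45" --pt "0.39 -0.98 0 0 0 -0.37 0.45" --pt "0.39 -0.98 0 0 0 -0.37 0.45" --pt "0.39 -0.98 0 0 0 -0.37 0.45" --pt "0.39 -0.98 0 0 0 -0.37 0.45"

```text
clock: 4.1
tcp_pos: [0.468, -0.2312, 0.2508]
tool_rot: [-180.0, -0.0, 69.4]
wrist_force: [-0.2, 0.1, 0.9]
finger_gap: 0.0466
grasp_force: 0.0
```

send_rows --pt "0.36 -0.95 0 0 0 -0.37 0.45" --pt "0.36 -0.95 0 0 0 -0.37 0.45" --pt "0.36 -0.95 0 0 0 -0.37 0.45" --pt "0.36 -0.95 0 0 0 -0.37 0.45" --pt "0 0 0 0 0 0 0.45"

```text
clock: 4.72
tcp_pos: [0.5038, -0.3266, 0.2504]
tool_rot: [-179.9, -0.0, 57.6]
wrist_force: [-0.3, 1.1, 0.0]
finger_gap: 0.0466
grasp_force: 0.0
```

Run:
```python
from h import *
p,d,W=cloud('wrist'); np.savez('wrist.npz',p=p,W=W)
cv2.imwrite('pics/w1.png',p[:,:,::-1])
Z=W[...,2]; th=np.radians(-32.4); e=np.array([np.cos(th),np.sin(th)]); n=np.array([-e[1],e[0]])
Q=W[...,:2]-np.array([.4988,-.3342]); X=Q@e;Y=Q@n
dv=(abs(X)<.02)&(abs(Y)<.048)&(abs(Z-.124)<.006)
k=np.polyfit(Y[dv],X[dv],1); print('div n',dv.sum(),'z',np.median(Z[dv]),'x at y0',k, X[dv].min(),X[dv].max())
rm=(abs(Z-.131)<.005)&(abs(X)<.1)&(abs(Y)<.07)
for s in(1,-1):
  m=rm&(s*Y>.045); print('ysides',s,Y[m].min() if m.any() else 0,Y[m].max() if m.any() else 0)
ow=(abs(Y)<.05)&(X>.015)&(X<.075)&(Z>.105)&(Z<.2); print('owl',X[ow].min(),X[ow].max(),Y[ow].min(),Y[ow].max(),Z[ow].max())
fl=(abs(Y)<.05)&(abs(X)<.07)&(abs(Z-.095)<.006); print('floor',np.median(Z[fl]))
```

```text
div n 1367 z 0.12359572212834419 x at y0 [-0.0069841  -0.00083614] -0.019792853950264356 0.019923980886519303
ysides 1 0.04507223942828235 0.06298080105338535
ysides -1 -0.053149414407760665 -0.04502795453871897
owl 0.01507185160116722 0.07486677252857118 -0.04999280513555289 -0.008593254997434156 0.15138245295697997
floor 0.094574974704126
```

View pics/w1.png

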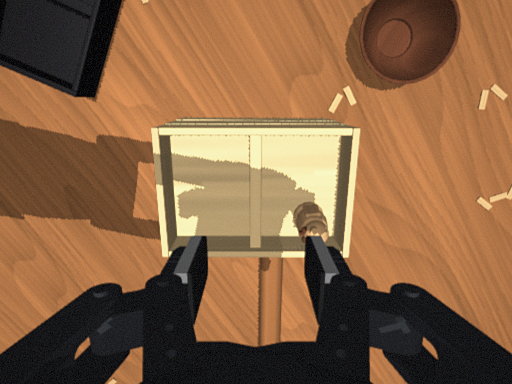

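Wrist view: divider centred at column 255, owl at (312,215), with the fingers clear of it. Now I descend and grip.

send_rows --pt "0 0 -0.8 0 0 0 0.45" --pt "0 0 -0.8 0 0 0 0.45" --pt "0 0 -0.8 0 0 0 0.45" --pt "0 0 -0.8 0 0 0 0.45" --pt "0 0 -0.8 0 0 0 0.45" --pt "0 0 -0.8 0 0 0 0.45" --pt "0 0 -0.6 0 0 0 0.45" --pt "0 0 -0.5 0 0 0 0.45"

```text
clock: 5.78
tcp_pos: [0.5039, -0.3255, 0.1027]
tool_rot: [-180.0, -0.0, 57.7]
wrist_force: [-0.4, 0.3, 1.5]
finger_gap: 0.0466
grasp_force: 0.0
```

send_rows --pt "0 0 -0.1 0 0 0 0.5" --pt "0 0 0 0 0 0 0.6" --pt "0 0 0 0 0 0 0.7" --pt "0 0 0 0 0 0 0.8" --pt "0 0 0 0 0 0 0.9" --pt "0 0 0 0 0 0 1" --pt "0 0 0 0 0 0 1" --pt "0 0 0 0 0 0 1" --newtons 70

```text
clock: 6.78
tcp_pos: [0.5043, -0.3259, 0.102]
tool_rot: [179.9, 0.0, 57.7]
wrist_force: [-0.7, 1.1, 5.5]
finger_gap: 0.0087
grasp_force: 69.2
```

send_rows --pt "0 0 0.1 0 0 0 1" --pt "0 0 0.2 0 0 0 1" --pt "0 0 0.4 0 0 0 1" --pt "0 0 0.6 0 0 0 1" --pt "0 0 0.8 0 0 0 1" --pt "0 0 0.8 0 0 0 1" --pt "0 0 0.6 0 0 0 1" --pt "0 0 0.3 0 0 0 1"

```text
clock: 7.78
tcp_pos: [0.5044, -0.3259, 0.198]
tool_rot: [179.9, 0.0, 57.7]
wrist_force: [-0.1, -0.7, -4.0]
finger_gap: 0.0081
grasp_force: 68.3
```

Run:
```python
from h import *
p,d,W=cloud('top'); s=cloud('scene')[0]
a=cv2.resize(p[150:310,300:512,::-1],(400,300)); b=cv2.resize(s[140:290,40:240,::-1],(400,300))
w=cloud('wrist')[0]; cv2.imwrite('pics/lift.png',np.vstack([np.hstack([a,b]),np.hstack([cv2.resize(w[:,:,::-1],(400,300)),b*0])]))
print(status.get_state()['wrist_force'])
```

```text
[ 0.47368495  0.35300709 -2.34471477]
```

View pics/lift.png

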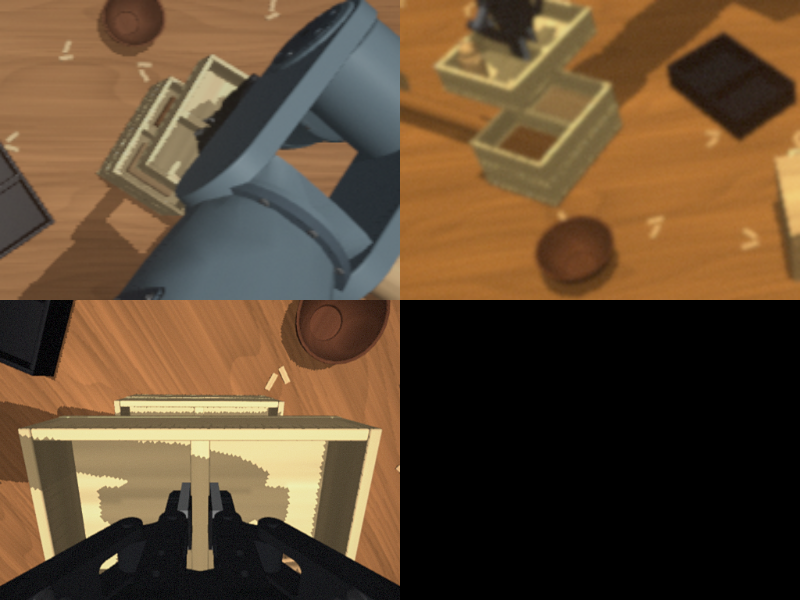

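Scene crop (upper right): the tray has come up alone and level, and the owl is standing at (475,45). The rest of the pile is undisturbed. I carry it to the front of the empty bay while turning +33 degrees.

send_rows --pt "0 0.1 0 0 0 0.02 1" --pt "0.02 0.25 0 0 0 0.04 1" --pt "0.02 0.4 0 0 0 0.06 1" --pt "0.02 0.55 0 0 0 0.08 1" --pt "0.02 0.7 0 0 0 0.1 1" --pt "0.02 0.85 0 0 0 0.15 1" --pt "0.02 0.94 0 0 0 0.19 1" --pt "0.02 0.94 0 0 0 0.19 1"

```text
clock: 8.93
tcp_pos: [0.5075, -0.2054, 0.1963]
tool_rot: [180.0, -0.0, 64.5]
wrist_force: [0.3, -0.3, -2.1]
finger_gap: 0.0086
grasp_force: 68.3
```

send_rows --pt "0.02 0.94 0 0 0 0.19 1" --pt "0.02 0.94 0 0 0 0.19 1" --pt "0.02 0.94 0 0 0 0.19 1" --pt "0.02 0.94 0 0 0 0.19 1" --pt "0.02 0.94 0 0 0 0.19 1" --pt "0.02 0.94 0 0 0 0.19 1" --pt "0.02 0.94 0 0 0 0.19 1" --pt "0.02 0.94 0 0 0 0.19 1"

```text
clock: 9.93
tcp_pos: [0.5113, -0.0177, 0.1964]
tool_rot: [180.0, -0.0, 76.6]
wrist_force: [-0.1, -0.4, -2.2]
finger_gap: 0.0083
grasp_force: 68.3
```

send_rows --pt "0.02 0.94 0 0 0 0.19 1" --pt "0.02 0.94 0 0 0 0.19 1" --pt "0.02 0.94 0 0 0 0.19 1" --pt "0.02 0.94 0 0 0 0.19 1" --pt "0.02 0.94 0 0 0 0.19 1" --pt "0.02 0.94 0 0 0 0.19 1" --pt "0.02 0.94 0 0 0 0.19 1" --pt "0.02 0.85 0 0 0 0.15 1"

```text
clock: 10.92
tcp_pos: [0.5149, 0.1681, 0.1964]
tool_rot: [180.0, -0.0, 88.5]
wrist_force: [-0.1, 0.9, -2.8]
finger_gap: 0.0086
grasp_force: 68.3
```

send_rows --pt "0.02 0.7 0 0 0 0.1 1" --pt "0.02 0.55 0 0 0 0.08 1" --pt "0.02 0.4 0 0 0 0.06 1" --pt "0.02 0.25 0 0 0 0.04 1" --pt "0 0.1 0 0 0 0.02 1" --pt "0 0 0 0 0 0 1"

```text
clock: 11.68
tcp_pos: [0.5176, 0.2163, 0.1963]
tool_rot: [-180.0, 0.0, 90.7]
wrist_force: [-0.9, -0.1, -1.8]
finger_gap: 0.0086
grasp_force: 68.3
```

send_rows --pt "0 0 -0.2 0 0 0 1" --pt "0 0 -0.4 0 0 0 1" --pt "0 0 -0.6 0 0 0 1" --pt "0 0 -0.8 0 0 0 1" --pt "0 0 -0.9 0 0 0 1" --pt "0 0 -0.9 0 0 0 1" --pt "0 0 -0.9 0 0 0 1" --pt "0 0 -0.8 0 0 0 1"

```text
clock: 12.68
tcp_pos: [0.5166, 0.2162, 0.0567]
tool_rot: [-179.9, 0.0, 90.7]
wrist_force: [0.4, 0.0, -2.3]
finger_gap: 0.0087
grasp_force: 68.3
```

send_rows --pt "0 0 -0.6 0 0 0 1" --pt "0 0 -0.4 0 0 0 1" --pt "0 0 -0.2 0 0 0 1" --pt "0 0 -0.1 0 0 0 1" --pt "0 0 0 0 0 0 1"

```text
clock: 13.3
tcp_pos: [0.5178, 0.2165, 0.0266]
tool_rot: [180.0, -0.0, 90.7]
wrist_force: [-0.5, -0.3, -2.7]
finger_gap: 0.0083
grasp_force: 68.3
```

Run:
```python
from h import *
print(status.get_state()['tcp_pos'])
p,d,W=cloud('top'); s=cloud('scene')[0]; pw,_,Ww=cloud('wrist'); np.savez('t2.npz',p=p,W=W,pw=pw,Ww=Ww)
cv2.imwrite('pics/low.png',np.hstack([cv2.resize(s[130:330,200:400,::-1],(400,400)),cv2.resize(pw[:,:,::-1],(400,300),)[:, :] if 0 else cv2.resize(p[100:300,120:320,::-1],(400,400))]))
for nm,A in(('top',W),('wrist',Ww)):
    Z=A[...,2]; m=(A[...,0]>.42)&(A[...,0]<.62)&(A[...,1]>.13)&(A[...,1]<.28)&(abs(Z-.053)<.008)
    P=A[m]; print(nm,m.sum(),np.median(P[:,2]),P.min(0),P.max(0))
    f=P[P[:,0]>.585]; 
    if len(f): print('front',f[:,0].max(),np.polyfit(f[:,1],f[:,0],1), f[:,2].mean(), f[:,1].min(), f[:,1].max())
    l=P[P[:,1]>.25]; 
    if len(l): print('left z', np.median(l[:,2]),np.polyfit(l[:,0],l[:,1],1))
    l=P[P[:,1]<.16]
    if len(l): print('right z', np.median(l[:,2]),np.polyfit(l[:,0],l[:,1],1))
```

```text
[0.51782039 0.21651823 0.02662289]
top 318 0.053895911693136664 [0.43315164 0.14705576 0.04506677] [0.60095807 0.26406324 0.05980124]
front 0.6009580674347378 [0.10617553 0.57927597] 0.054339784533828546 0.14971370715291682 0.19684760395118217
left z 0.05452133731344193 [0.02525532 0.24798856]
right z 0.05486146521431996 [0.01115326 0.14560252]
wrist 23648 0.054496383073555206 [0.43345743 0.18138209 0.04500048] [0.60494868 0.26892102 0.06099964]
front 0.6049486784861816 [-0.06766108  0.61469084] 0.05305809048969463 0.1947967999278765 0.26892101758384657
left z 0.05504599889656747 [0.00707903 0.25975151]
```

View pics/low.png

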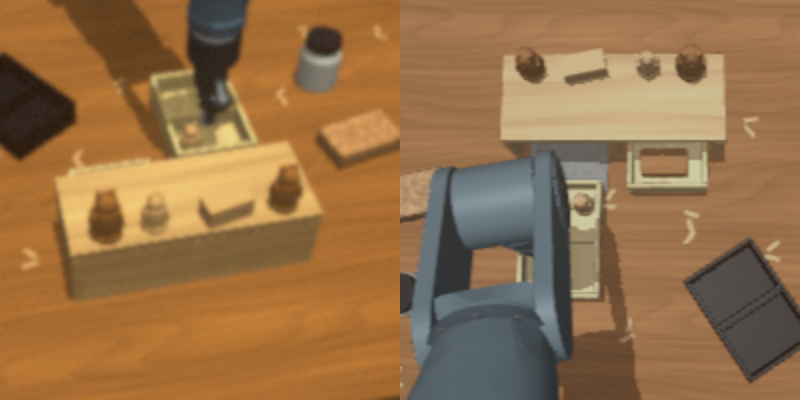

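The tray hangs level (rim z 0.054, so its bottom is about 7 mm up). It is centred at y 0.2055, aligned with the bay, and the owl is standing at (585,203) in the right crop. Next I put its nose into the bay and set it down.

send_rows --pt "0.1 0 -0.04 0 0 0 1" --pt "0.25 0.01 0 0 0 0 1" --pt "0.4 0.01 0 0 0 0 1" --pt "0.5 0.02 0 0 0 0 1" --pt "0.5 0.02 0 0 0 0 1" --pt "0.45 0.01 0 0 0 0 1" --pt "0.25 0.01 0 0 0 0 1" --pt "0.15 0 0 0 0 0 1"

```text
clock: 14.45
tcp_pos: [0.5828, 0.2184, 0.0251]
tool_rot: [-180.0, 0.0, 90.7]
wrist_force: [-0.4, 0.1, -4.1]
finger_gap: 0.0084
grasp_force: 68.3
```

send_rows --pt "0 0 -0.06 0 0 0 1" --pt "0 0 -0.07 0 0 0 1" --pt "0 0 -0.06 0 0 0 1" --pt "0 0 -0.03 0 0 0 1" --pt "0 0 -0.02 0 0 0 1"

```text
clock: 15.08
tcp_pos: [0.5825, 0.2185, 0.0193]
tool_rot: [-180.0, -0.0, 90.7]
wrist_force: [1.3, 0.2, -2.5]
finger_gap: 0.0087
grasp_force: 68.3
```

send_rows --pt "0 0 -0.03 0 0 0 1" --pt "0 0 -0.03 0 0 0 1" --pt "0 0 0 0 0 0 1"

```text
clock: 15.45
tcp_pos: [0.5826, 0.2185, 0.0181]
tool_rot: [180.0, 0.0, 90.7]
wrist_force: [-1.1, -0.7, 0.3]
finger_gap: 0.0088
grasp_force: 68.7
```

Contact is starting, since the weight is coming off. I open gradually, only part way to stay clear of the owl.

send_rows --pt "0 0 -0.01 0 0 0 0.92" --pt "0 0 0 0 0 0 0.82" --pt "0 0 0 0 0 0 0.74" --pt "0 0 0 0 0 0 0.68" --pt "0 0 0 0 0 0 0.65" --pt "0 0 0 0 0 0 0.65" --pt "0 0 0.2 0 0 0 0.65" --pt "0 0 0.4 0 0 0 0.65"

```text
clock: 16.45
tcp_pos: [0.5822, 0.2184, 0.0327]
tool_rot: [-180.0, 0.0, 90.7]
wrist_force: [-0.0, -0.3, -0.4]
finger_gap: 0.0303
grasp_force: 0.0
```

send_rows --pt "0 0 0.7 0 0 0 0.65" --pt "0 0 0.9 0 0 0 0.65" --pt "0 0 0.9 0 0 0 0.65" --pt "0 0 0.9 0 0 0 0.65" --pt "-0.3 0 0.6 0 0 0 0.65" --pt "-0.6 -0.05 0.2 0 0 0.5 0.5" --pt "-0.8 -0.05 0 0 0 0.9 0.3" --pt "-0.8 -0.06 0 0 0 0.94 0.2"

```text
clock: 17.45
tcp_pos: [0.519, 0.2144, 0.1381]
tool_rot: [180.0, 0.0, 109.7]
wrist_force: [0.5, 0.3, 0.1]
finger_gap: 0.0683
grasp_force: 0.0
```

send_rows --pt "-0.8 -0.06 0 0 0 0.94 0.2" --pt "-0.8 -0.06 0 0 0 0.94 0.2" --pt "-0.8 -0.06 0 0 0 0.94 0.2" --pt "-0.6 -0.06 0 0 0 0.94 0.2" --pt "-0.2 -0.06 0 0 0 0.94 0.2" --pt "0 0 0 0 0 0.94 0.2" --pt "0 0 0 0 0 0.94 0.2" --pt "0 0 0 0 0 0.94 0.2"

```text
clock: 18.45
tcp_pos: [0.4395, 0.2069, 0.138]
tool_rot: [180.0, 0.0, 169.9]
wrist_force: [-0.4, 0.8, 0.0]
finger_gap: 0.0682
grasp_force: 0.0
```

send_rows --pt "0 0 0 0 0 0.94 0.2" --pt "0 0 0 0 0 0.46 0.2" --pt "0 0 0 0 0 0 0.2"

```text
clock: 18.82
tcp_pos: [0.4396, 0.207, 0.1379]
tool_rot: [180.0, 0.0, -179.2]
wrist_force: [1.1, 0.8, -0.1]
finger_gap: 0.0683
grasp_force: 0.0
```

```bash
cat > look.py <<'E'
import sys
from h import *
print(status.get_state()['tcp_pos'])
p,d,W=cloud('top'); s=cloud('scene')[0]; pw,_,A=cloud('wrist')
cv2.imwrite(sys.argv[1],np.hstack([cv2.resize(s[130:330,200:400,::-1],(400,400)),cv2.resize(pw[:,:,::-1],(400,400))]))
for nm,A in(('top',W),('wrist',A)):
    Z=A[...,2]; m=(A[...,0]>.45)&(A[...,0]<.645)&(A[...,1]>.13)&(A[...,1]<.28)&(abs(Z-.047)<.006)
    P=A[m]; print(nm,m.sum())
    if len(P)<20: continue
    print(np.median(P[:,2]),P.min(0),P.max(0))
    c,s_,a=cv2.minAreaRect((P[:,:2]*1000).astype(np.float32)); print(c,s_,a)
    f=P[(P[:,0]<P[:,0].min()+.012)]; print('rear fit', np.polyfit(f[:,1],f[:,0],1),f[:,1].min(),f[:,1].max())
E
python3 look.py pics/placed.png
```

```text
[0.4396053  0.20696348 0.13791741]
top 259
0.046029981050432926 [0.49843011 0.14948477 0.04105834] [0.64468358 0.26667718 0.05138958]
(571.73876953125, 207.80111694335938) (146.58184814453125, 116.4195327758789) 0.9143190383911133
rear fit [-0.04975504  0.50995443] 0.15010858837964566 0.21120145229174855
wrist 2604
0.04636212113762682 [0.49767089 0.15227446 0.0410029 ] [0.58430447 0.26911439 0.04904646]
(541.0413818359375, 210.65916442871094) (85.86516571044922, 116.08695220947266) 0.5847507119178772
rear fit [-0.00814191  0.50316408] 0.1522744631778685 0.2682454309405277
```

View pics/placed.png

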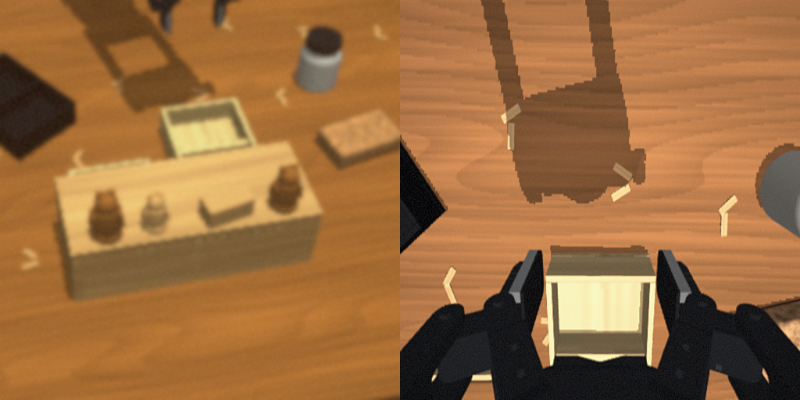

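Scene crop: the tray is flat with its nose in the bay, square (yaw about 0.8 degrees), rear wall at x=0.498 and y 0.208. The wrist view shows an empty rear compartment and a clean rear wall. Next I lower the opened fingers behind the rear wall and push.

send_rows --pt "0 0 -0.6 0 0 0 0.2" --pt "0 0 -0.9 0 0 0 0.2" --pt "0 0 -0.9 0 0 0 0.2" --pt "0 0 -0.9 0 0 0 0.2" --pt "0 0 -0.9 0 0 0 0.2" --pt "0 0 -0.6 0 0 0 0.2" --pt "0 0 -0.2 0 0 0 0.2" --pt "0.5 0 0 0 0 0 0.2"

```text
clock: 19.98
tcp_pos: [0.4521, 0.207, 0.0123]
tool_rot: [-180.0, -0.1, -179.2]
wrist_force: [0.7, -0.1, 0.2]
finger_gap: 0.0688
grasp_force: 0.0
```

send_rows --pt "0.5 0 0 0 0 0 0.2" --pt "0.4 0.01 0 0 0 0 0.2" --pt "0.2 0 0 0 0 0 0.2" --pt "0.1 0 0 0 0 0 0.2" --pt "0.1 0 0 0 0 0 0.2" --pt "0.1 0 0 0 0 0 0.2" --pt "0.1 0 0 0 0 0 0.2" --pt "0.15 0 0 0 0 0 0.2"

```text
clock: 20.98
tcp_pos: [0.4934, 0.2072, 0.0124]
tool_rot: [-180.0, -0.0, -179.2]
wrist_force: [-0.4, 0.2, -0.2]
finger_gap: 0.0686
grasp_force: 0.5
```

send_rows --pt "0.2 0.01 0 0 0 0 0.2" --pt "0.25 0 0 0 0 0 0.2" --pt "0.25 0.01 0 0 0 0 0.2" --pt "0.25 0 0 0 0 0 0.2" --pt "0.25 0.01 0 0 0 0 0.2" --pt "0.25 0 0 0 0 0 0.2" --pt "0.25 0.01 0 0 0 0 0.2" --pt "0.25 0 0 0 0 0 0.2"

```text
clock: 21.98
tcp_pos: [0.5429, 0.2082, 0.0125]
tool_rot: [180.0, -0.0, -179.2]
wrist_force: [-1.3, -0.1, -1.4]
finger_gap: 0.0679
grasp_force: 0.6
```

Force is about 1.3 N, which fits a sliding tray. About 40 mm remains (TCP x target about 0.5825), and I slow down toward the end.

send_rows --pt "0.25 0 0 0 0 0 0.2" --pt "0.2 0 0 0 0 0 0.2" --pt "0.2 0.01 0 0 0 0 0.2" --pt "0.15 0 0 0 0 0 0.2" --pt "0.15 0 0 0 0 0 0.2" --pt "0.12 0.01 0 0 0 0 0.2" --pt "0.1 0 0 0 0 0 0.2" --pt "0.1 0 0 0 0 0 0.2"

```text
clock: 22.98
tcp_pos: [0.5743, 0.2087, 0.0126]
tool_rot: [180.0, -0.0, -179.2]
wrist_force: [-2.4, -1.4, 1.7]
finger_gap: 0.0681
grasp_force: 1.3
```

send_rows --pt "0.08 0 0 0 0 0 0.2" --pt "0.06 0 0 0 0 0 0.2" --pt "0.04 0 0 0 0 0 0.2" --pt "0.04 0 0 0 0 0 0.2"

```text
clock: 23.48
tcp_pos: [0.5797, 0.2087, 0.0125]
tool_rot: [180.0, -0.0, -179.2]
wrist_force: [-3.3, 0.4, 2.8]
finger_gap: 0.0683
grasp_force: 1.4
```

send_rows --pt "0.04 0 0 0 0 0 0.2" --pt "0.04 0 0 0 0 0 0.2" --pt "0 0 0 0 0 0 0.2"

```text
clock: 23.85
tcp_pos: [0.582, 0.2087, 0.0125]
tool_rot: [180.0, 0.0, -179.2]
wrist_force: [-0.5, 0.5, 1.6]
finger_gap: 0.068
grasp_force: 0.8
```

send_rows --pt "0.04 0 0 0 0 0 0.2" --pt "0.04 0 0 0 0 0 0.2" --pt "0 0 0 0 0 0 0.2"

```text
clock: 24.22
tcp_pos: [0.5834, 0.2087, 0.0125]
tool_rot: [-180.0, -0.1, -179.2]
wrist_force: [-4.0, -0.5, 4.3]
finger_gap: 0.0683
grasp_force: 2.4
```

send_rows --pt "0.04 0 0 0 0 0 0.2" --pt "0.04 0 0 0 0 0 0.2" --pt "0 0 0 0 0 0 0.2"

```text
clock: 24.6
tcp_pos: [0.5833, 0.2087, 0.0122]
tool_rot: [-180.0, -0.3, -179.2]
wrist_force: [-11.8, -0.9, 8.7]
finger_gap: 0.0685
grasp_force: 6.0
```

The TCP has stopped while force climbs to 12 N, so the tray is against the back board. I back off straight, go up and check.

send_rows --pt "-0.2 0 0 0 0 0 0.2" --pt "-0.5 0 0 0 0 0 0.2" --pt "-0.8 0 0 0 0 0 0.2" --pt "-0.8 0 0.2 0 0 0 0.2" --pt "-0.8 0 0.8 0 0 0 0.2" --pt "-0.8 0 0.9 0 0 0 0.2" --pt "-0.8 0 0.9 0 0 0 0.2" --pt "-0.5 0 0.9 0 0 0 0.2"

```text
clock: 25.6
tcp_pos: [0.4546, 0.2087, 0.1056]
tool_rot: [180.0, 0.0, -179.2]
wrist_force: [1.0, 0.1, 0.4]
finger_gap: 0.0684
grasp_force: 0.0
```

```bash
python3 look.py pics/home.png; cp top.npz top0.npz
python3 - <<'E'
from h import *
p,d,W=cloud('top'); s=cloud('scene')[0]; np.savez('top.npz',p=p,W=W)
cv2.imwrite('pics/final.png',np.hstack([cv2.resize(s[:,:,::-1],(400,300)),cv2.resize(p[:,:,::-1],(400,300))]))
E
python3 m.py 2>&1 | egrep 'parked|bowl|jar|sand|black|mat'
python3 - <<'E'
import numpy as np
W=np.load('top.npz')['W'];Z=W[...,2]
# look for the owl below the rack top is not possible; check scattered objects between front edge and 0.594
m=(W[...,0]>.53)&(W[...,0]<.64)&(W[...,1]>.14)&(W[...,1]<.28)&(Z>.052); print('tall pts',m.sum())
E
```

```text
[0.45457203 0.2086853  0.10560794]
top 159
0.04625616272384558 [0.59252812 0.15085648 0.04141453] [0.64422026 0.2676217  0.05264859]
(618.3062133789062, 209.27001953125) (51.18214416503906, 116.65382385253906) 0.3249856233596802
rear fit [-0.00697661  0.59842379] 0.15085647572333377 0.26632598126979806
wrist 0
tall pts 0
```

View pics/final.png

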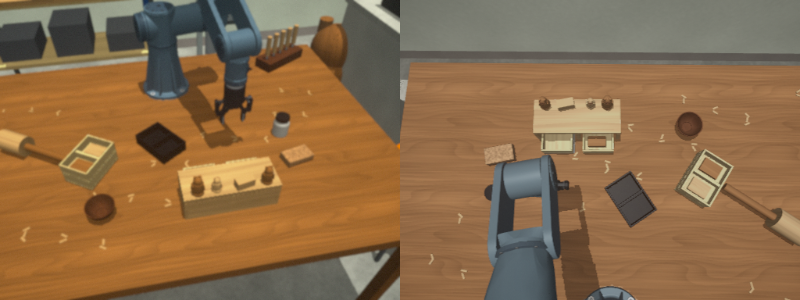

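The tray's rear edge is at x≈0.593 (0.5935 expected when home), square and flush beside the parked tray, and the bystanders look unmoved. The robot is clear, so I hand in.

```bash
python3 -c "
from plant import job
print(job.finish_job())"
```

```text
the job is handed in; nothing more can be done
None
```

The top tray is flat, square and fully home in the empty bay and the job is handed in, but I got no verdict back and couldn't see the owl under the rack's top at the end (last seen standing just before the nose went in).

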